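# Pull the wash tubes and load them into the washer

## Robot

A 6-joint arm with a two-finger parallel gripper is mounted at the origin on the work surface. World frame = base frame: x ahead of the robot, y to its left, z up, the work surface at z = 0. Lengths are in mm, angles in rad, forces in N, time in s.
With the tool pointing down it reaches from about 300 to 875 mm from the base axis. Payload 6.4 kg.
Tool frame: the origin (TCP) lies at the very end of the fingers, on their centre line; the grasp point (between the pads) lies 19 mm behind it (manip.hold_point_z is the distance from the TCP to the grasp point, in mm); z points along the fingers, y is the direction in which the jaws open and shut (so a half turn about z gives the same grasp; the last joint's range is limited). The gripper opens to 85 mm and grips with 20 to 120 N. Pads are 22 mm wide; open, the fingers measure 114 mm over their backs; the gripper's body (76 mm by 85 mm) begins 54 mm behind the grasp point. The pads swing forward as they close: fully open they stand 13 mm farther back than shut.
Start: joints at [-1.314, 0.181, 1.607, -0, 1.354, -0.206], TCP at [256.729, -514.52, 231.288] pointing down, gripper open.
Joint ranges: [-2.99, 2.99], [-0.89, 2.07], [0.3, 2.58], [-1.14, 4.28], [0, 2.63], [-3.12, 3.12]. Speed limits (rad/s): [2.57, 2.57, 3.01, 3.14, 3.14, 3.14].

## Interface

Orientations are given as [roll, pitch, yaw] about the fixed x, y, z axes, in that order (R = Rz(yaw) Ry(pitch) Rx(roll)).
In Python, from rig import manip, hand, solve_ik, read_state, cams, job_done gives the robot as it stands. Calls block until the motion is done:
- manip.goto(position, orientation): joint-space move of the TCP to a pose.
- manip.move_linear(position, attitude=None, velocity=150, f_stop=None): straight line of the TCP; attitude=None keeps the orientation; velocity is the mean speed in mm/s. With f_stop (N) it stops when the force on the tool has changed by that much, and returns True; else False.
- manip.movej(angles): joint-space move.
- hand.release() and hand.grasp(effort=None): open the fingers fully, or close them until they stop; effort is the grip in N (None keeps the last).
- manip.sleep(seconds).
- solve_ik(position, orientation): joint angles nearest the present ones, or None.
- read_state(): the state.
- cams.camera(name): name is "side" or "top"; returns a dict with "image" (480x640x3 uint8, red, green, blue), "depth" (480x640 float32, mm along the optical axis (not along the pixel's ray), 0 where there is no reading), "fx", "fy", "cx", "cy" (pixels), "R" (3x3) and "t" (3): a world point X has camera coordinates R X + t. Camera axes: x right, y down, z forward; pixel columns grow to the right and rows downward; lengths in mm; the calibration is good to about 2 mm. A picture is of the moment at which its call begins.
A pose or a line that the arm cannot do raises manip.PlanningError and nothing moves.
- job_done(): hands the job in, once; it reports no verdict.
Trained networks look in a picture, given as the dict that the camera call returned (one of the last four; its "shot" number tells which), for a name from the list of things; names that differ only in an ending like _2 or _b are one class to them, and where a whole thing is asked for, a point or a joint stands for the part that bears it (a point fixed in the world has none). Each returns a list of dicts, best first, with "score" (0 to 1); they miss things now and then, are a little off and sometimes report something else, mostly with a low value. They report only what shows in the picture. A call takes as long as a camera call. They do not tell look-alikes from the thing itself.
- cams.masks_of(picture, target): "pixels" (480x640 bool, what is visible of it) and "xy" ([column, row] in pixels, amid what is visible of it).
- cams.tip_of(picture, target): "xy" ([column, row] in pixels: a listed point, or the origin of a listed thing).
The state is a dict: "t": time; "joint_positions": joint angles; "joint_vel": joint speeds; "effort": joint torques, N m; "tool_pos": TCP position; "ee_rot": TCP orientation; "force": force on the tool from outside, world axes, zero at the start; "ft_torque": the same for the moment, N m; "finger_gap": finger opening in mm.
Only numpy, scipy, OpenCV 4.12 (cv2) and the standard library are available. Lean on these libraries where they do the work, as an engineer would, in place of code of your own. Each camera call takes 0.05 s, during which the arm holds its last target. There are 200 camera calls.

## Task

Shut off the supply by swinging the lever beside the fitting block all the way over, and only then free every steel tube from its push-fit fitting, holding the collet ring down while drawing the tube out, and stand each one upright in a hole of the white rack. When all the tubes are in the rack, slide the loaded rack by its handle into the loading bay, handle outward, under both rail lips and fully home against the stop. Leave the lever off and the bottle, box and jar undisturbed.

Things in the scene. Friction and masses are not known exactly. Their poses are not given: they have to be found in the camera images.
- manifold: Fixed grey fitting block, 132 x 132 mm, 62 mm high; origin: centre of its underside, on the bench, z up, x and y along its sides. Push-fit fittings 1 to 4 open upward at (x, y) = (-35,-35), (-35,35), (35,-35), (35,35) mm; some may be empty. Bores 22.4 mm, floor 12 mm above the bench. The shut-off lever beside it pivots at x = 0, y = 96 mm, 22 mm above the bench.
- valve (a joint): Shut-off lever, angle in rad: 0 leaning towards the manifold's -x (supply on, may start up to 0.15), 1.0 leaning equally far towards its +x (supply off). It turns about the manifold's y axis, needs about 1 N at its tip and stays where it is left.
- valve_tip (a point): Centre of the black ball (diameter 26 mm) on the shut-off lever's end, 80 mm from the pivot; about 92 mm above the bench at either end of the swing, 102 mm half way.
- collet1 (a joint): Collet ring of fitting 1: depth pressed, m. 0 up, 0.010 fully down; a spring pushes it up with 3 N when up, 9 N when fully down. The jaws lock the tube while the ring is less than about 0.004 down.
- collet1_top (a point): Centre of the top face of collet ring 1 (pale ring, outer diameter 52 mm, hole 25 mm): 78 mm above the bench when up, 68 mm fully pressed.
- collet2 (a joint): Collet ring of fitting 2: depth pressed, m. 0 up, 0.010 fully down; a spring pushes it up with 3 N when up, 9 N when fully down. The jaws lock the tube while the ring is less than about 0.004 down.
- collet2_top (a point): Centre of the top face of collet ring 2 (pale ring, outer diameter 52 mm, hole 25 mm): 78 mm above the bench when up, 68 mm fully pressed.
- collet3 (a joint): Collet ring of fitting 3: depth pressed, m. 0 up, 0.010 fully down; a spring pushes it up with 3 N when up, 9 N when fully down. The jaws lock the tube while the ring is less than about 0.004 down.
- collet3_top (a point): Centre of the top face of collet ring 3 (pale ring, outer diameter 52 mm, hole 25 mm): 78 mm above the bench when up, 68 mm fully pressed.
- collet4 (a joint): Collet ring of fitting 4: depth pressed, m. 0 up, 0.010 fully down; a spring pushes it up with 3 N when up, 9 N when fully down. The jaws lock the tube while the ring is less than about 0.004 down.
- collet4_top (a point): Centre of the top face of collet ring 4 (pale ring, outer diameter 52 mm, hole 25 mm): 78 mm above the bench when up, 68 mm fully pressed.
- tube1: Steel tube (may be absent), diameter 20 mm, 116 mm long, 90 g, upright in fitting 1, top 50 mm above the ring. Origin: centre of its lower end, z up along it. A groove at 16 to 28 mm is locked by the fitting: press the ring fully down with the half-open fingertips astride the tube, close on the tube, draw straight up; the tube is past the jaws before the ring is back up.
- tube2: Steel tube (may be absent), diameter 20 mm, 116 mm long, 90 g, upright in fitting 2, top 50 mm above the ring. Origin: centre of its lower end, z up along it. A groove at 16 to 28 mm is locked by the fitting: press the ring fully down with the half-open fingertips astride the tube, close on the tube, draw straight up; the tube is past the jaws before the ring is back up.
- tube3: Steel tube (may be absent), diameter 20 mm, 116 mm long, 90 g, upright in fitting 3, top 50 mm above the ring. Origin: centre of its lower end, z up along it. A groove at 16 to 28 mm is locked by the fitting: press the ring fully down with the half-open fingertips astride the tube, close on the tube, draw straight up; the tube is past the jaws before the ring is back up.
- tube4: Steel tube (may be absent), diameter 20 mm, 116 mm long, 90 g, upright in fitting 4, top 50 mm above the ring. Origin: centre of its lower end, z up along it. A groove at 16 to 28 mm is locked by the fitting: press the ring fully down with the half-open fingertips astride the tube, close on the tube, draw straight up; the tube is past the jaws before the ring is back up.
- rack: Loose rack, 0.45 kg, slides on the bench. Tray plate 8 mm thick, x -110 to 60 mm, y -72 to 72 mm; white block 112 mm square, top at 52 mm, with 28 mm square holes at (x, y) = (+-27, +-27) mm, floor at 8 mm. Black upright handle 22 mm (x) by 18 mm (y) at x = -93 mm, y = 0, top at 78 mm. Origin: underside, below the block's centre; x points away from the handle, z up.
- bay: Fixed loading bay, open towards the robot. Two rails along x, -70 to 60 mm, inner faces 150 mm apart; lips reach 14 mm inward at 12 to 17 mm height, over the rack's plate, which slides on the bench; mouth flared out to x = -107 mm. Stop at x = 60 mm, white console behind. Origin: bench level, centre line, where the rack's origin comes when fully home; x points into the bay, z up.
- reagent: Bystander: amber bottle, diameter 64 mm, 150 mm high, origin centre of its underside.
- tipbox: Bystander: grey and white box 120 x 80 x 70 mm, origin centre of its underside.
- jar: Bystander: white jar, diameter 70 mm, 90 mm high, origin centre of its underside.
There are look-alikes about, which are no part of the job. What is shaped like the rack but green or turquoise is not meant.

How it is judged (in metres and radians):
On the way, in this order (a step that is already met when the one before it is completed fails the run):
1. the shut-off lever is swung over to off (value of joint valve above 0.85 rad), for 0.2 s.
2. every tube stands in a hole of the rack, released, before the rack goes into the bay (angle between each of tube1, tube2, tube3, tube4's own z axis and vertical below 0.35 rad and z of each of tube1, tube2, tube3, tube4 in the frame of rack below 0.02 m and x of tube1 in the frame of rack between -0.05 and 0.05 m and y of tube1 in the frame of rack between -0.05 and 0.05 m and x of tube2 in the frame of rack between -0.05 and 0.05 m and y of tube2 in the frame of rack between -0.05 and 0.05 m and x of tube3 in the frame of rack between -0.05 and 0.05 m and y of tube3 in the frame of rack between -0.05 and 0.05 m and x of tube4 in the frame of rack between -0.05 and 0.05 m and y of tube4 in the frame of rack between -0.05 and 0.05 m and contact force between the fingers and tube1 below 0.05 N and contact force between the fingers and tube2 below 0.05 N and contact force between the fingers and tube3 below 0.05 N and contact force between the fingers and tube4 below 0.05 N and not (x of rack in the frame of bay between -0.008 and 0.012 m and y of rack in the frame of bay between -0.01 and 0.01 m and angle between the x axis of rack and the x axis of bay, either way round below 0.08 rad and angle between rack's own z axis and vertical below 0.05 rad)), for 0.2 s.
3. the loaded rack is fully home in the bay (x of rack in the frame of bay between -0.008 and 0.012 m and y of rack in the frame of bay between -0.01 and 0.01 m and angle between the x axis of rack and the x axis of bay, either way round below 0.08 rad and angle between rack's own z axis and vertical below 0.05 rad), for 0.2 s.
At the end, for the whole second after the job is handed in: Lever at 0.85 rad or more; every tube in a rack hole (foot under 20 mm up, under 50 mm off centre in x and y, tilt under 0.35 rad), released, at rest; rack in the bay, handle outward, 8 mm short to 12 mm past home, under 10 mm off across, under 0.08 rad turned, flat, at rest (all of step 3 and angle between each of tube1, tube2, tube3, tube4's own z axis and vertical below 0.35 rad and z of each of tube1, tube2, tube3, tube4 in the frame of rack below 0.02 m and x of tube1 in the frame of rack between -0.05 and 0.05 m and y of tube1 in the frame of rack between -0.05 and 0.05 m and x of tube2 in the frame of rack between -0.05 and 0.05 m and y of tube2 in the frame of rack between -0.05 and 0.05 m and x of tube3 in the frame of rack between -0.05 and 0.05 m and y of tube3 in the frame of rack between -0.05 and 0.05 m and x of tube4 in the frame of rack between -0.05 and 0.05 m and y of tube4 in the frame of rack between -0.05 and 0.05 m and contact force between the fingers and tube1 below 0.05 N and contact force between the fingers and tube2 below 0.05 N and contact force between the fingers and tube3 below 0.05 N and contact force between the fingers and tube4 below 0.05 N and value of joint valve above 0.85 rad and linear speed of rack below 0.02 m/s and linear speed of each of tube1, tube2, tube3, tube4 below 0.03 m/s); the robot touches nothing.
It fails at once if a tube is drawn out while the supply is still on (lever below 0.7 rad) (value of joint valve below 0.7 rad and z of any of tube1, tube2, tube3, tube4 in the frame of manifold above 0.035 m).
It fails at once if a bystander is pushed more than 40 mm or tipped over (distance of any of reagent, tipbox, jar from where it was at the start of the episode above 0.04 m or angle between any of reagent, tipbox, jar's own z axis and vertical above 0.5 rad).
Of tube1, tube2, tube3, tube4 only 3 to 4 are there at a start; the rules pass over those that are not, and their reading is None.
At some moment in a run one of rack may be knocked a few centimetres aside while the robot is not near it.
It also fails if it takes over 210 s, if anything falls off the work surface, if the arm or the gripper's body presses on something with over 40 N, if the wrist force passes 120 N, or if a joint passes its speed limit or range.

## Working session

There is one attempt and no reset: what is moved stays moved. The work goes in short steps, each a Python script; the robot and the scene stay as the last script left them, time stands still between calls to the robot, and variables do not carry over. Pictures are saved under pics/ and viewed, about 12 in all and at most 16, crops included, and the job is handed in when it is done.

```bash
ls; mkdir -p pics; cat > h.py <<'E'
import numpy as np, cv2
from rig import manip, hand, solve_ik, read_state, cams, job_done
def save(c,n,crop=None,s=1):
    im=c["image"][:,:,::-1]
    if crop: x0,y0,x1,y1=crop; im=im[y0:y1,x0:x1]
    cv2.imwrite("pics/"+n,cv2.resize(im,None,fx=s,fy=s,interpolation=cv2.INTER_CUBIC))
def world(c,u,v,d):
    p=np.stack([(u-c["cx"])/c["fx"]*d,(v-c["cy"])/c["fy"]*d,d*np.ones_like(u)],-1)
    return (p-c["t"])@np.asarray(c["R"])   # R^T (p - t)
def cloud(c):
    v,u=np.mgrid[0:480,0:640].astype(float)
    return world(c,u,v,c["depth"].astype(float))
def onplane(c,xy,z):
    R=np.asarray(c["R"]);o=-R.T@c["t"]
    r=R.T@np.array([(xy[0]-c["cx"])/c["fx"],(xy[1]-c["cy"])/c["fy"],1])
    return o+r*(z-o[2])/r[2]
def proj(c,X):
    p=np.asarray(c["R"])@np.asarray(X,float)+c["t"]
    return [c["fx"]*p[0]/p[2]+c["cx"],c["fy"]*p[1]/p[2]+c["cy"]]
E
python3 - <<'E'
from h import *
for n in("top","side"):
    c=cams.camera(n); save(c,n+"0.png")
    R=np.asarray(c["R"]);print(n,-R.T@c["t"],R[2],c["fx"])
    P=cloud(c)
    for t in["manifold","valve_tip","collet1_top","tube1","rack","bay","reagent","tipbox","jar"]:
        m=cams.masks_of(c,t);k=cams.tip_of(c,t)
        print(t,[(round(a["score"],2),np.round(a["xy"]).tolist(),int(a["pixels"].sum()),np.round(np.median(P[a["pixels"]&(c["depth"]>0)],0)).tolist()) for a in m][:6],'|',[(round(a["score"],2),np.round(a["xy"]).tolist()) for a in k][:6])
print(read_state())
E
```

```text
pics
top [ 274.54905985  -54.14059938 1230.01706963] [ 0.20475329  0.01456462 -0.97870525] 471.2224993058311
manifold [(0.93, [220.0, 225.0], 3472, [552.0, 245.0, 62.0])] | [(0.7, [225.0, 224.0]), (0.52, [211.0, 236.0])]
valve_tip [(0.54, [230.0, 198.0], 134, [604.0, 210.0, 111.0])] | [(0.59, [179.0, 235.0])]
collet1_top [(0.69, [240.0, 231.0], 225, [533.0, 192.0, 77.0])] | [(0.71, [236.0, 229.0])]
tube1 [(0.63, [229.0, 201.0], 76, [603.0, 209.0, 114.0]), (0.49, [202.0, 202.0], 125, [591.0, 277.0, 115.0]), (0.39, [230.0, 225.0], 97, [536.0, 196.0, 122.0])] | [(0.72, [164.0, 191.0]), (0.59, [211.0, 235.0]), (0.51, [240.0, 234.0]), (0.49, [237.0, 209.0]), (0.45, [210.0, 212.0]), (0.19, [507.0, 274.0])]
rack [(0.81, [346.0, 254.0], 3533, [491.0, -89.0, 14.0]), (0.8, [430.0, 357.0], 3385, [249.0, -295.0, 12.0]), (0.47, [424.0, 137.0], 5942, [792.0, -276.0, 113.0])] | [(0.58, [342.0, 243.0]), (0.57, [428.0, 372.0])]
bay [(0.89, [424.0, 135.0], 6067, [792.0, -277.0, 111.0]), (0.62, [232.0, 225.0], 104, [536.0, 196.0, 123.0])] | []
reagent [(0.86, [312.0, 137.0], 753, [788.0, 14.0, 99.0])] 
[... 1737 characters left out ...]
 392.0]), (0.61, [259.0, 304.0])]
{'t': 1.9, 'joint_positions': array([-1.31431734e+00,  1.80818207e-01,  1.60700938e+00, -3.62367506e-05,
        1.35379064e+00, -2.06323300e-01]), 'joint_vel': array([-0.001156  ,  0.00028699,  0.00040075,  0.00153684, -0.00122583,
       -0.00031018]), 'effort': array([-2.42456508e-04, -4.44832420e+01, -3.51673007e+01, -2.88636702e-04,
        7.32071876e-04,  1.35612089e-05]), 'tool_pos': array([ 256.70852806, -514.52449   ,  231.2736714 ]), 'ee_rot': array([-3.14156037e+00,  2.93971274e-05,  4.62810087e-01]), 'force': array([0.05123381, 0.131216  , 0.30222328]), 'ft_torque': array([-0.00230005, -0.01450015,  0.00400683]), 'finger_gap': 85.39189630132606}
```

View pics/top0.png

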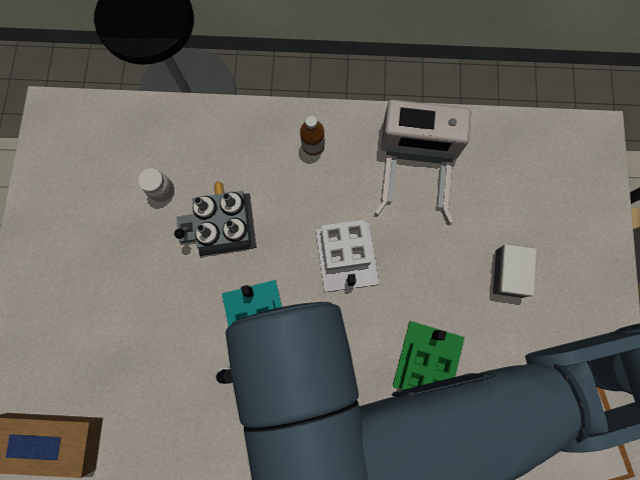

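View pics/side0.png

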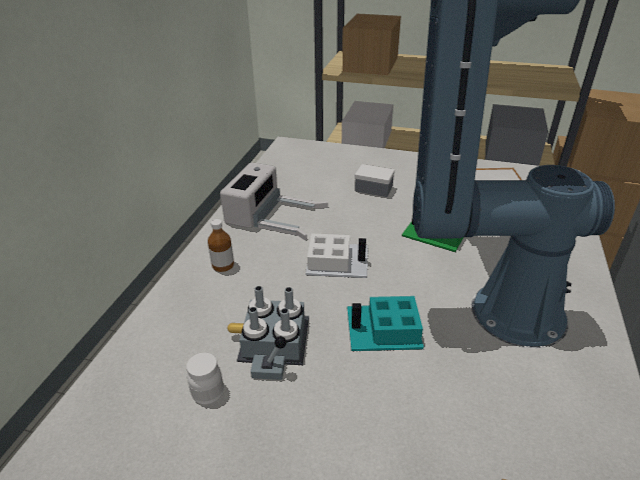

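Top view: the white rack is at (347,247). The look-alikes are the turquoise one at (255,310) and the green one at (430,360). The lever ball is at (180,234) (the side view shows it leaning towards the robot, so supply is on), and the orange stub at (219,188) is not the lever. There are four tubes, at (204,203), (231,199), (206,229) and (233,226), and the bay is at (420,170). Next I'll measure these from depth and check with a close crop.

```bash
cat > meas.py <<'E'
from h import *
from scipy.cluster.vq import kmeans2
def fit2(A,B): # B = R A + t
    a=A-A.mean(0);b=B-B.mean(0)
    th=np.arctan2((a[:,0]*b[:,1]-a[:,1]*b[:,0]).sum(),(a*b).sum())
    R=np.array([[np.cos(th),-np.sin(th)],[np.sin(th),np.cos(th)]])
    t=B.mean(0)-R@A.mean(0); return th,t,np.linalg.norm(B-(A@R.T+t),axis=1)
def sel(P,x0,x1,y0,y1,z0,z1):
    return P[(P[...,0]>x0)&(P[...,0]<x1)&(P[...,1]>y0)&(P[...,1]<y1)&(P[...,2]>z0)&(P[...,2]<z1)]
def rack(P,cx,cy,r=130):
    b=sel(P,cx-r,cx+r,cy-r,cy+r,47,56)[:,:2]
    if len(b)<30: return None
    rect=cv2.minAreaRect(b.astype(np.float32))
    h=sel(P,cx-r,cx+r,cy-r,cy+r,70,84)[:,:2]
    c=np.array(rect[0]);ang=np.radians(rect[2])
    hm=np.median(h,0); d=np.arctan2(*(c-hm)[::-1])
    k=np.round((d-ang)/(np.pi/2)); ya=ang+k*np.pi/2
    return c,rect[1],ya,d,hm,len(b),len(h)
E
python3 - <<'E'
from meas import *
F=np.array([(-35,-35),(-35,35),(35,-35),(35,35)],float)
for n in("top","side"):
    c=cams.camera(n);P=cloud(c);ok=c["depth"]>0;P[~ok]=np.nan
    tt=sel(P,480,660,150,300,120,136)
    g0=np.array([(536,196),(522,270),(603,209),(591,277)],float)
    g,l=kmeans2(tt[:,:2],g0,minit='matrix')
    th,t,res=fit2(F,g);print(n,"tubes",np.round(g,1).tolist(),[int((l==i).sum()) for i in range(4)],np.median(tt[:,2]),"manifold",th,t,res.round(1))
    rg=sel(P,480,660,150,310,73,83)
    g,l=kmeans2(rg[:,:2],g0,minit='matrix');print(" rings",np.round(g,1).tolist(),fit2(F,g)[:2],np.median(rg[:,2]))
    bl=sel(P,480,580,305,350,80,112);print(" ball",np.round(bl.mean(0),1),len(bl),bl.max(0).round())
    print(" rack",rack(P,500,-90))
    b=sel(P,600,740,-360,-150,8,40);print(" rails z hist",np.histogram(b[:,2],bins=range(8,42,3)))
    b=sel(P,620,790,-360,-150,14,40)
    ce=kmeans2(b[:,:2],np.array([(680,-190.),(680,-310)]),minit='matrix')
    for i in(0,1):
        q=b[ce[1]==i];print("  rail",q.min(0).round(),q.max(0).round(),len(q),cv2.fitLine(q[q[:,0]>q[:,0].min()+50][:,:2].astype(np.float32),cv2.DIST_HUBER,0,.01,.01).ravel().round(3))
    if n=="top": save(c,"crop1.png",(160,90,480,310),2.5)
    print(" baytip",[(a["score"],onplane(c,a["xy"],0)) for a in cams.tip_of(c,"bay")])
E
```

```text
top tubes [[538.9, 198.8], [524.9, 267.8], [607.2, 212.9], [592.9, 281.1]] [56, 60, 56, 55] 127.49169239346212 manifold 0.20098710025463057 [565.99753964 240.13165727] [0.2 0.4 0.1 0.5]
 rings [[536.4, 196.3], [522.5, 264.3], [604.1, 210.8], [590.5, 278.4]] (np.float64(0.20385379348062085), array([563.34749632, 237.43451231])) 77.635280413812
 ball [514.1 326.2 102.4] 89 [528. 342. 112.]
 rack (array([496.05584717, -89.62111664]), (160.5814666748047, 112.25776672363281), np.float64(0.1865505394869564), np.float64(0.18627377923492724), array([ 427.37738208, -102.56416021]), 1375, 65)
 rails z hist (array([ 15,  55, 241, 349, 196,  29,   0,   0,   0,   0,   0]), array([ 8, 11, 14, 17, 20, 23, 26, 29, 32, 35, 38, 41]))
  rail [ 620. -274.   14.] [ 789. -164.   40.] 624 [ 9.68000e-01 -2.52000e-01  7.27668e+02 -1.99649e+02]
  rail [ 621. -360.   14.] [ 774. -275.   40.] 603 [ 9.84000e-01  1.79000e-01  7.22787e+02 -3.42595e+02]
 baytip []
side tubes [[536.8, 204.5], [522.8, 273.5], [605.3, 219.1], [591.7, 287.1]] [59, 69, 59, 64] 127.38671812102217 manifold 0.2010701478868228 [564.14449811
[... 154 characters left out ...]
2512, 247.59569686])) 77.86418278910611
 ball [512.9 335.6 100.6] 122 [526. 345. 112.]
 rack (array([494.23248291, -86.31732178]), (159.9032440185547, 119.58277130126953), np.float64(0.19645060781273058), np.float64(0.14341910600187868), array([425.5650538 , -96.23362611]), 803, 46)
 rails z hist (array([ 40,  52, 117, 214,  91,   8,   0,   0,   0,   0,   0]), array([ 8, 11, 14, 17, 20, 23, 26, 29, 32, 35, 38, 41]))
  rail [ 620. -268.   14.] [ 790. -165.   40.] 384 [ 9.78000e-01 -2.10000e-01  7.30893e+02 -1.93493e+02]
  rail [ 622. -360.   14.] [ 772. -270.   39.] 300 [ 9.45000e-01  3.27000e-01  7.22432e+02 -3.38008e+02]
 baytip [(0.78, array([ 705.88359256, -273.57633214,    0.        ]))]
```

View pics/crop1.png

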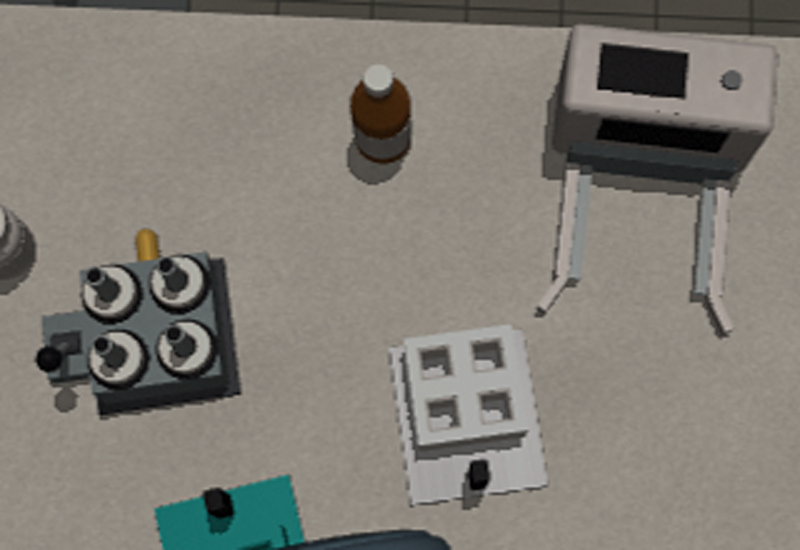

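```bash
cat > mani.py <<'E'
from meas import *
TH=0.201; C=np.array([565.3,241.5]); RM=np.array([[np.cos(TH),-np.sin(TH)],[np.sin(TH),np.cos(TH)]])
def mw(x,y,z): p=C+RM@[x,y]; return [p[0],p[1],z]
E
python3 - <<'E'
from mani import *
F=np.array([(-35,-35),(-35,35),(35,-35),(35,35)],float)
for n in("top","side"):
    c=cams.camera(n);P=cloud(c);P[c["depth"]<=0]=np.nan
    tt=sel(P,480,660,150,310,126.3,132); g,l=kmeans2(tt[:,:2],F@RM.T+C,minit='matrix')
    print(n,fit2(F,g),len(tt))
a=np.pi; o=[a,0,TH]
hand.grasp(20)
manip.goto(mw(-90,96,220),o)
manip.move_linear(mw(-90,96,80))
print(manip.move_linear(mw(-30,96,80),velocity=80,f_stop=15), read_state()["tool_pos"])
print(manip.move_linear(mw(18,96,80),velocity=60,f_stop=15), read_state()["tool_pos"],mw(18,96,80),read_state()["force"])
c=cams.camera("side");save(c,"lever.png",(180,240,400,420),3)
E
```

```text
top (np.float64(0.20097820353181142), array([566.42506727, 240.65034248]), array([0.68047834, 0.48227343, 0.76584453, 0.72068452])) 145
side (np.float64(0.20065281234519677), array([565.09239589, 244.27686522]), array([0.3838287 , 0.18338107, 0.36598027, 0.28975109])) 152
False [516.40348779 329.4873061   79.81098666]
True [561.38675073 338.47072153  78.89850652] [np.float64(563.771280937195), np.float64(339.160959538738), 80] [-0.32957077  0.22901738  0.411567  ]
```

View pics/lever.png

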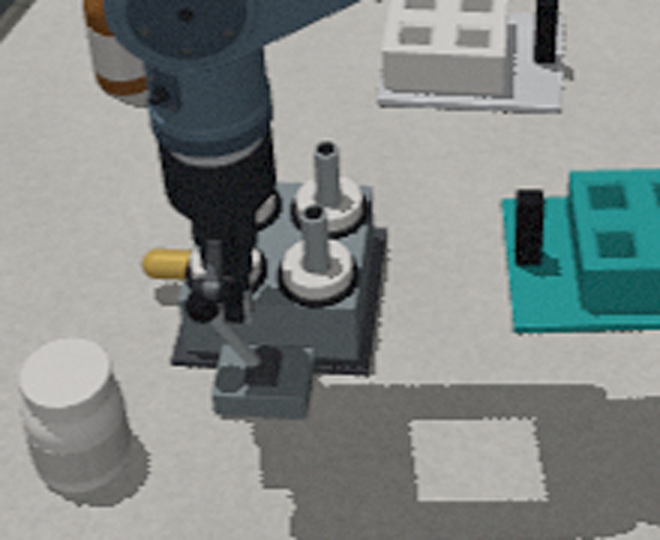

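The wrist force stopped the push at the end of the lever's travel, and the crop shows the ball (205,300) leaning to the manifold's +x, so the supply is off. Next is the first tube.

```bash
sed -i 's/C=np.array(\[565.3,241.5\])/C=np.array([565.7,242.3])/' mani.py
cat > tube.py <<'E'
from mani import *
F=[(-35,-35),(-35,35),(35,-35),(35,35)]
def pull(i):
    o=[np.pi,0,TH+np.pi/4]; x,y=F[i-1]
    hand.release(); manip.goto(mw(x,y,215),o)
    s=manip.move_linear(mw(x,y,80),velocity=120,f_stop=15)
    if s: print("blocked",read_state()["tool_pos"]); return False
    hand.grasp(20); print("gap",read_state()["finger_gap"],"F",read_state()["force"].round(1))
    s=manip.move_linear(mw(x,y,66.5),velocity=40,f_stop=70)
    st=read_state();print("press",s,st["tool_pos"].round(1),st["force"].round(1))
    return True
def draw(i,f=60):
    x,y=F[i-1]; z=read_state()["tool_pos"][2]
    hand.grasp(f); st=read_state();print("gap",st["finger_gap"],st["force"].round(1),st["tool_pos"].round(1))
    s=manip.move_linear(mw(x,y,120),velocity=150,f_stop=45)
    st=read_state();print("draw",s,st["tool_pos"].round(1),st["force"].round(1),st["finger_gap"])
    return s
E
python3 - <<'E'
from tube import *
manip.move_linear(mw(0,96,80)); manip.move_linear(mw(0,96,220))
print(pull(1))
c=cams.camera("side");save(c,"press1.png",(200,220,380,380),3.5)
E
```

```text
gap 19.32420165728583 F [-0.9  0.2  1.8]
press False [540.9 202.4  71.6] [-9.5  1.  31.3]
True
```

View pics/press1.png

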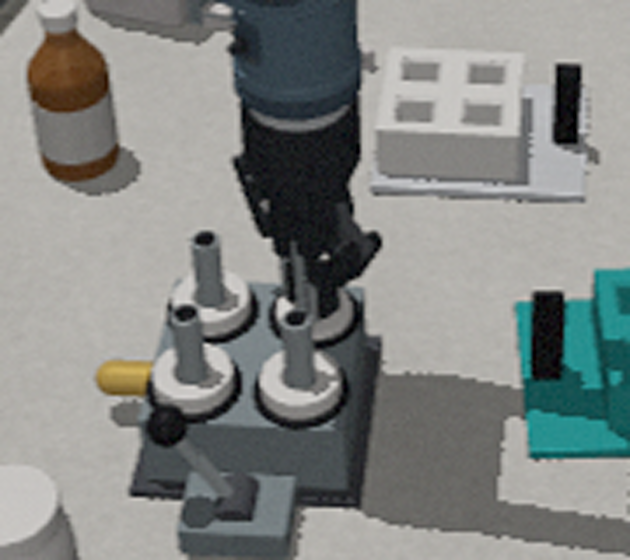

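Lever is off, ball at (165,425), and the fingers are astride tube 1 with its ring partly pressed. The arm is compliant (TCP at 71.6 for a command of 66.5), so I'll command lower to get full depth.

```bash
python3 - <<'E'
from tube import *
for z in(63,60,57):
    s=manip.move_linear(mw(-35,-35,z),velocity=40,f_stop=60);st=read_state();print(z,s,st["tool_pos"].round(1),st["force"].round(1))
    if st["tool_pos"][2]<68.5: break
print(draw(1))
E
```

```text
63 False [541.1 202.6  68.8] [-9.4  1.4 36.3]
60 False [541.4 202.7  67.7] [-16.9  -0.   50. ]
gap 18.9612712673588 [-17.3  -0.1  51.5] [541.4 202.7  67.8]
draw True [541.  202.5  72.3] [-1.4  0.2  5.9] 18.59086145125363
True
```

```bash
python3 - <<'E'
from tube import *
x,y=F[0]
print(manip.move_linear(mw(x,y,150),velocity=150,f_stop=60));st=read_state();print(st["tool_pos"].round(1),st["force"].round(1),st["finger_gap"])
c=cams.camera("side");save(c,"draw1.png",(200,200,380,360),3.5)
E
```

```text
False
[537.6 200.9 148.9] [-0.1 -0.4 -1. ] 18.79493334890297
```

View pics/draw1.png

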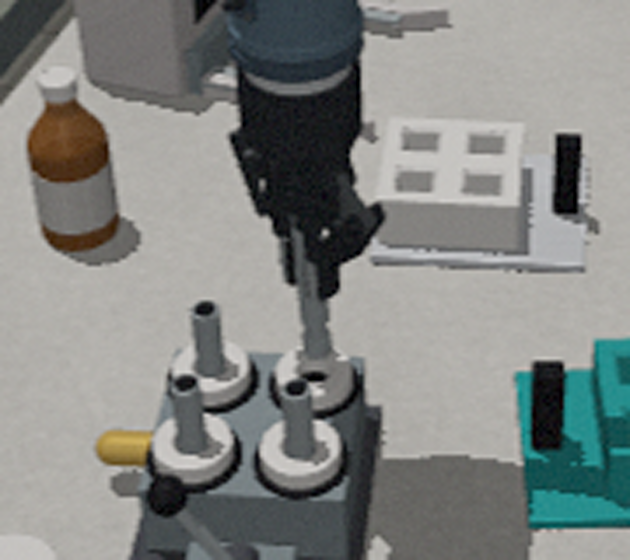

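Tube 1 is out of its collet and hanging in the fingers. Next I'll measure the white rack finely and place it.

```bash
cat >> tube.py <<'E'
def rackpose(n="top",x=500,y=-90,yaw=.187):
    c=cams.camera(n)
    m=[k for k in cams.masks_of(c,"rack")]
    P=cloud(c);P[c["depth"]<=0]=np.nan
    b=sel(P,x-110,x+150,y-130,y+130,48,56)[:,:2]
    # white only by region: refine pose with the handle's points removed
    h=sel(P,x-150,x+80,y-130,y+130,62,82)[:,:2]
    ctr,wh=b.mean(0),None
    for _ in range(4):
        q=(b-ctr)@np.array([[np.cos(yaw),-np.sin(yaw)],[np.sin(yaw),np.cos(yaw)]])
        k=b[(abs(q)<66).all(1)]
        r=cv2.minAreaRect(k.astype(np.float32)); ctr=np.array(r[0]);wh=r[1]
        a=np.radians(r[2]); yaw=a+np.round((yaw-a)/(np.pi/2))*np.pi/2
    return ctr,yaw,wh,len(k),(np.median(h,0) if len(h) else None)
HOLES=[(27,27),(27,-27),(-27,27),(-27,-27)]
def place(h,ctr,yaw,zrel=65.5):
    R=np.array([[np.cos(yaw),-np.sin(yaw)],[np.sin(yaw),np.cos(yaw)]])
    p=ctr+R@np.array(HOLES[h]);o=[np.pi,0,yaw+np.pi/4]
    manip.goto([*p,215],o); manip.move_linear([*p,125])
    s=manip.move_linear([*p,zrel],velocity=60,f_stop=8); st=read_state()
    print("place",s,st["tool_pos"].round(1),p.round(1),st["force"].round(1))
    return s,p
E
python3 - <<'E'
from tube import *
manip.move_linear(mw(-35,-35,215))
r=rackpose();print(r);print(rackpose("side"))
print(place(0,r[0],r[1]))
c=cams.camera("side");save(c,"place1.png",(250,180,430,340),3.5)
E
```

```text
(array([518.75817871, -85.13565826]), np.float64(0.18966558907975165), (112.9847640991211, 111.93571472167969), 1305, array([ 427.09173244, -102.27500072]))
(array([517.77270508, -82.35207367]), np.float64(0.19183919458244705), (111.89108276367188, 119.29058837890625), 762, array([425.45950449, -93.37105407]))
place False [540.6 -53.6  65.9] [540.2 -53.5] [-0.7 -0.1 -0.3]
(False, array([540.18367353, -53.5295169 ]))
```

View pics/place1.png

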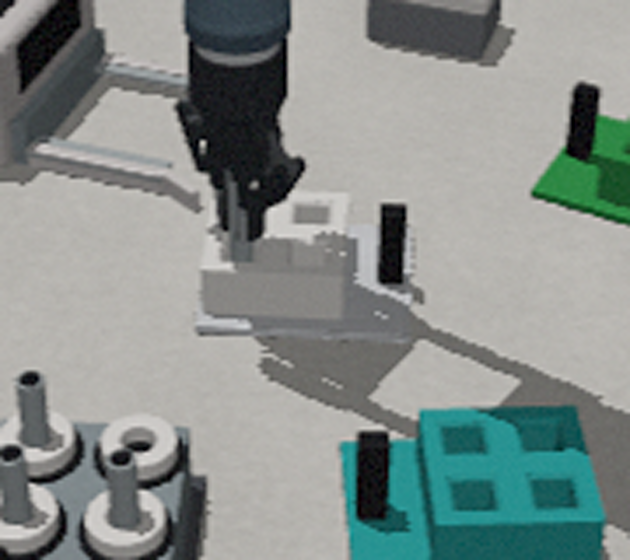

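Tube 1 is in the far-left hole. I'll release it and automate the remaining tubes, with checks.

```bash
cat >> tube.py <<'E'
def press(i):
    x,y=F[i-1]
    for z in(63,60,58,56):
        s=manip.move_linear(mw(x,y,z),velocity=40,f_stop=65);st=read_state()
        if st["tool_pos"][2]<68.2 or s: break
    print("pressed",z,s,st["tool_pos"].round(1),st["force"].round(1)); return st["tool_pos"][2]<69.5
def cycle(i,h):
    if not pull(i) or not press(i): return False
    x,y=F[i-1]; hand.grasp(60)
    s=manip.move_linear(mw(x,y,215),velocity=130,f_stop=85);st=read_state()
    print("drawn",s,st["tool_pos"].round(1),st["force"].round(1),st["finger_gap"].round(1))
    if s or st["finger_gap"]<15: return False
    r=rackpose();print("rack",r[0].round(1),r[1].round(3),np.round(r[2],1))
    if abs(np.array(r[2])-112).max()>5: return False
    s,p=place(h,r[0],r[1])
    return not s
def letgo():
    hand.release(); p=read_state()["tool_pos"]; manip.move_linear([p[0],p[1],215])
E
python3 - <<'E'
from tube import *
letgo(); print(read_state()["t"])
print(cycle(3,1)); print(read_state()["t"])
c=cams.camera("side");save(c,"place3.png",(200,180,430,380),3)
E
```

```text
21.4833
gap 19.455795971784596 F [-0.2  0.3  0.6]
press False [609.6 216.7  73. ] [-10.4   1.   32.7]
pressed 60 False [610.1 217.1  68. ] [-13.5   1.5  40.5]Traceback (most recent call last):
  File "<stdin>", line 3, in <module>
  File "tube.py", line 50, in cycle
    print("drawn",s,st["tool_pos"].round(1),st["force"].round(1),st["finger_gap"].round(1))
                                                                 ^^^^^^^^^^^^^^^^^^^^^^
AttributeError: 'float' object has no attribute 'round'
```

```bash
sed -i 's/st\["finger_gap"\].round(1))/round(st["finger_gap"],1))/' tube.py
python3 - <<'E'
from tube import *
st=read_state();print(st["tool_pos"].round(1),st["force"].round(1),st["finger_gap"])
r=rackpose();print("rack",r[0].round(1),r[1].round(3),np.round(r[2],1))
if abs(np.array(r[2])-112).max()<5 and st["finger_gap"]>15: print(place(1,r[0],r[1]))
c=cams.camera("side");save(c,"place3.png",(200,180,430,380),3)
E
```

```text
[606.3 214.8 213.6] [ 0.1  0.6 -2.6] 18.157309600164194
rack [519.1 -85.1] 0.188 [113.4 112. ]
place False [ 551.1 -106.7   65.9] [ 550.7 -106.5] [ 0.5 -0.4 -0.9]
(False, array([ 550.70818898, -106.53036763]))
```

View pics/place3.png

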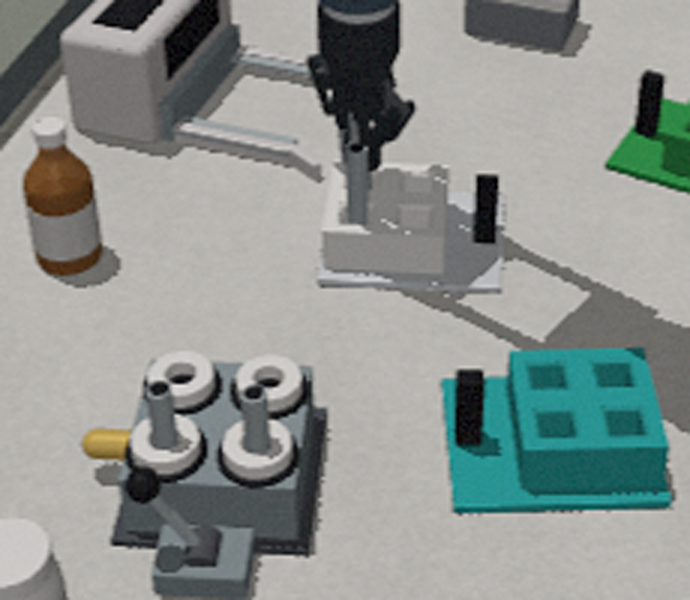

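Tube 1 stands in the rack at (355,185), tube 3 is being placed behind it, and fittings 1 and 3 are empty. Tubes 2 and 4 come next.

```bash
python3 - <<'E'
from tube import *
letgo()
ok=cycle(2,2); print(ok, read_state()["t"])
if ok:
    letgo(); ok=cycle(4,3); print(ok, read_state()["t"])
c=cams.camera("side");save(c,"place4.png",(200,180,430,380),3)
E
```

```text
gap 19.457966941367136 F [-0.8  0.6  1.5]
press False [527.  271.5  71.7] [-7.6  2.2 29.8]
pressed 60 False [527.5 271.9  67.8] [-15.1  -1.2  47.3]
drawn False [523.8 269.4 213.8] [ 1.1 -0.1 -1.5] 18.6
rack [524.9 -91.3] 0.183 [113.  112.3]
place False [493.5 -69.6  65.7] [493.4 -69.7] [ 1.2  0.3 -1.6]
True 41.6167
gap 19.458669164159613 F [-0.2  0.3  1.6]
press False [595.7 285.6  73. ] [-8.4  0.1 30.7]
pressed 60 False [596.2 286.2  68.2] [-12.5   0.9  39.5]
drawn False [592.4 283.3 213.6] [-0.6  0.5 -1.9] 18.5
rack [525.  -91.2] 0.184 [113.4 112.2]
place False [ 503.8 -122.9   65.9] [ 503.4 -122.7] [ 0.2  0.3 -0.4]
True 52.9667
```

View pics/place4.png

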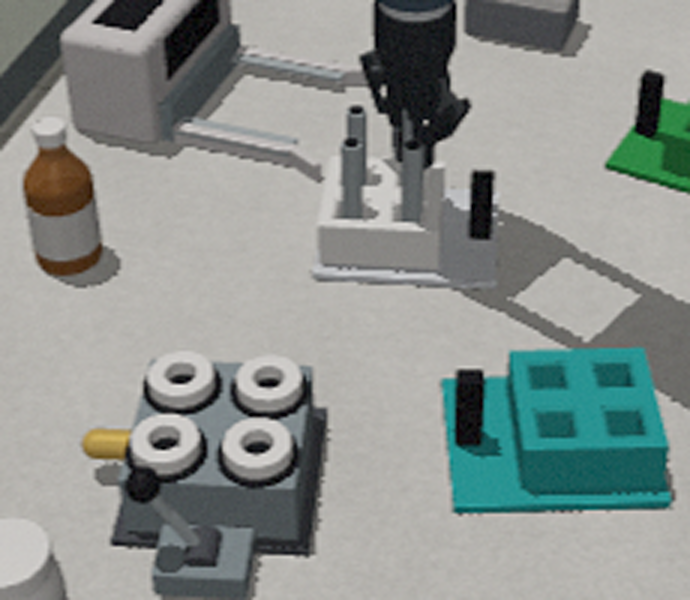

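All four are in (the rack was knocked about 8 mm, and re-measuring caught it). I'll release and measure the bay.

```bash
python3 - <<'E'
from tube import *
letgo(); manip.goto([400,60,300],[np.pi,0,.5])
for n in("top","side"):
    c=cams.camera(n);P=cloud(c);P[c["depth"]<=0]=np.nan
    for x in range(610,800,15):
        q=sel(P,x,x+15,-370,-150,13,30)
        o=[]
        for s in(q[q[:,1]>-270],q[q[:,1]<=-270]):
            hi=s[s[:,2]>18.5]
            o+= [np.percentile(s[:,1],[1,50,99]).round().tolist() if len(s) else None, np.percentile(hi[:,1],[2,98]).round().tolist() if len(hi) else None, round(float(np.median(s[:,2])),1) if len(s) else None]
        print(n,x,o)
    q=sel(P,700,830,-370,-150,30,60); 
    if len(q): 
        for y in range(-350,-180,25):
            k=q[(abs(q[:,1]-y)<12)]
            if len(k): print(" console front y",y,k[:,0].min().round(1),np.percentile(k[:,0],10).round(1))
    if n=="top": save(c,"bay.png",(330,90,510,310),2.7)
    print(rackpose(n,525,-91))
E
```

```text
top 610 [[-175.0, -167.0, -160.0], [-172.0, -162.0], 17.6, [-361.0, -353.0, -347.0], [-357.0, -347.0], 18.3]
top 625 [[-185.0, -176.0, -168.0], [-183.0, -170.0], 19.7, [-354.0, -344.0, -327.0], [-353.0, -335.0], 18.0]
top 640 [[-204.0, -188.0, -177.0], [-204.0, -177.0], 18.6, [-353.0, -341.0, -327.0], [-353.0, -328.0], 18.2]
top 655 [[-204.0, -190.0, -178.0], [-201.0, -179.0], 19.0, [-356.0, -343.0, -329.0], [-356.0, -329.0], 18.5]
top 670 [[-207.0, -193.0, -179.0], [-205.0, -179.0], 17.1, [-356.0, -343.0, -329.0], [-356.0, -329.0], 18.5]
top 685 [[-209.0, -195.0, -181.0], [-206.0, -181.0], 19.0, [-358.0, -345.0, -330.0], [-358.0, -332.0], 18.4]
top 700 [[-209.0, -195.0, -182.0], [-206.0, -184.0], 17.7, [-359.0, -346.0, -332.0], [-358.0, -333.0], 18.6]
top 715 [[-211.0, -197.0, -183.0], [-209.0, -183.0], 19.0, [-359.0, -346.0, -332.0], [-359.0, -334.0], 18.3]
top 730 [[-211.0, -196.0, -184.0], [-209.0, -186.0], 18.0, [-362.0, -348.0, -335.0], [-360.0, -336.0], 18.0]
top 745 [[-213.0, -200.0, -185.0], [-210.0, -185.0], 18.5, [-363.0, -349.0, -335.0], [-360.0, -335.0], 18.3]
top 760 [[
[... 1739 characters left out ...]
 -346.0, -330.0], [-359.0, -338.0], 18.2]
side 760 [[-268.0, -221.0, -182.0], [-268.0, -184.0], 19.0, [-361.0, -319.0, -273.0], [-360.0, -278.0], 20.2]
side 775 [[-233.0, -190.0, -183.0], [-228.0, -184.0], 19.6, None, None, None]
side 790 [[-190.0, -173.0, -165.0], [-190.0, -165.0], 23.2, None, None, None]
 console front y -350 761.6 764.0
 console front y -325 762.0 764.4
 console front y -300 765.2 767.3
 console front y -275 769.1 769.5
 console front y -250 767.9 771.7
 console front y -225 772.1 773.7
 console front y -200 773.4 775.3
(array([523.515625  , -87.86193848]), np.float64(0.17658647207123623), (111.91666412353516, 117.30873107910156), 626, array([487.55699194, -68.31669571]))
```

View pics/bay.png

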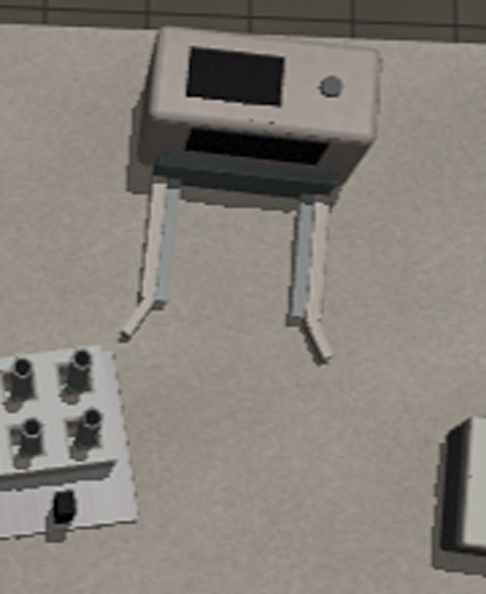

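Bay fitted in the top camera's frame: origin about (710, −270.6), yaw about −0.08. The rack is at (524.9, −91.3), yaw 0.182. Now to grip the handle and bring the rack in front of the mouth.

```bash
cat > bay.py <<'E'
from tube import *
B=np.array([710,-270.6]);BY=-0.08
def bw(x,y,z=40): return [B[0]+x*np.cos(BY)-y*np.sin(BY),B[1]+x*np.sin(BY)+y*np.cos(BY),z]
E
python3 - <<'E'
from bay import *
ya=.182;h=np.array([524.9,-91.3])-93*np.array([np.cos(ya),np.sin(ya)])
manip.goto([*h,220],[np.pi,0,ya]); s=manip.move_linear([*h,40],velocity=100,f_stop=12);print(s,read_state()["tool_pos"])
if not s:
    hand.grasp(50);st=read_state();print(st["finger_gap"],st["force"].round(1),st["t"])
    if st["finger_gap"]>12:
        print(manip.move_linear(bw(-293,0),[np.pi,0,BY],velocity=80,f_stop=25));st=read_state();print(st["tool_pos"],bw(-293,0),st["force"].round(1),st["ee_rot"])
r=rackpose("top",B[0]-200,-255,BY);print(r)
d=r[0]-B;c_,s_=np.cos(BY),np.sin(BY);print("bay frame",d@[c_,s_],d@[-s_,c_],r[1]-BY)
c=cams.camera("top");save(c,"mouth.png",(330,90,530,330),2.4)
E
```

```text
False [ 433.84994568 -108.34176335   40.4788221 ]
17.421513750898324 [-1.4  2.6  6.1] 59.3917
False
[ 418.19658085 -246.37347373   40.15759142] [np.float64(417.93710005333253), np.float64(-247.1849946670324), 40] [0.6 5.2 5.1] [-3.14047790e+00 -5.88038870e-05 -7.91237139e-02]
(array([ 511.71304321, -253.83061218]), np.float64(-0.06172035615924032), (110.44290161132812, 112.60481262207031), 481, array([ 532.53072297, -227.57781375]))
bay frame -198.99289735842092 0.8697129202971521 0.018279643840759682
```

View pics/mouth.png

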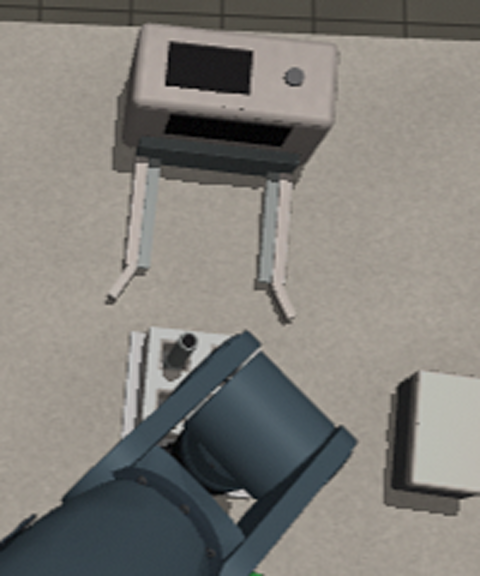

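The rack sits straight in front of the mouth, its front edge at about (190,330) between the flares, less than 1 mm off. Pushing in.

```bash
python3 - <<'E'
from bay import *
for x in(-100,-40,6):
    s=manip.move_linear(bw(-93+x,0),[np.pi,0,BY],velocity=50,f_stop=25);st=read_state()
    d=st["tool_pos"][:2]-B;c_,s_=np.cos(BY),np.sin(BY)
    print(x,s,"rack~",(d@[c_,s_]+93).round(1),(d@[-s_,c_]).round(1),st["force"].round(1),st["ee_rot"][2].round(3),st["finger_gap"])
    if s: break
c=cams.camera("side");save(c,"home.png",(200,140,400,290),4)
print(st["t"])
E
```

```text
-100 False rack~ -101.8 -0.3 [-9.8 -0.2 10. ] -0.08 17.299152480497213
-40 False rack~ -41.5 -0.4 [-8.9  0.7  7.9] -0.08 17.857045144452893
6 False rack~ 1.2 -0.1 [-24.1   3.7  18.5] -0.079 17.365068204972346
66.0083
```

View pics/home.png

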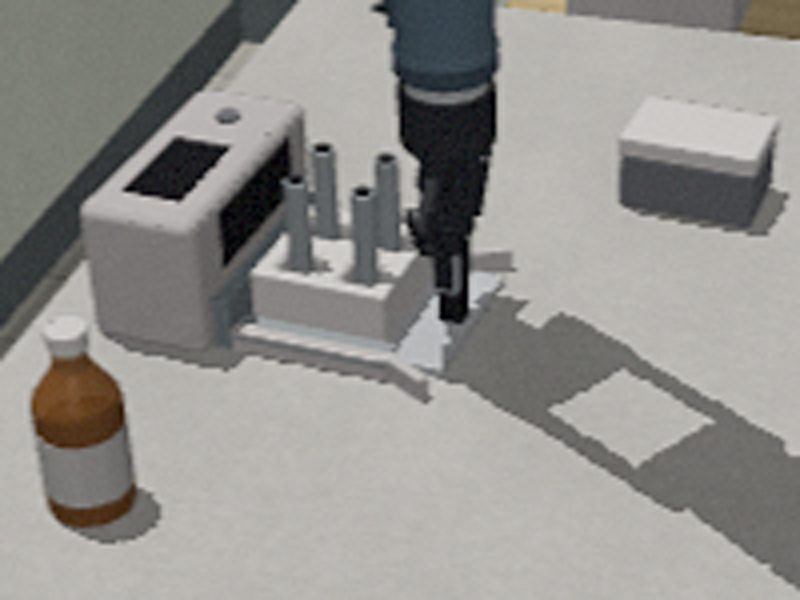

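```bash
python3 - <<'E'
from bay import *
c_,s_=np.cos(BY),np.sin(BY)
s=manip.move_linear(bw(-93+10,0),[np.pi,0,BY],velocity=40,f_stop=30);st=read_state()
d=st["tool_pos"][:2]-B;print(s,(d@[c_,s_]+93).round(1),st["force"].round(1))
manip.move_linear(bw(-93+3,0),velocity=40)
hand.release(); manip.move_linear(bw(-95,0,220),velocity=100); manip.goto([400,60,300],[np.pi,0,.5])
for n in("top","side"):
    r=rackpose(n,B[0],B[1],BY);d=r[0]-B;print(n,"bay frame",(d@[c_,s_]).round(1),(d@[-s_,c_]).round(1),r[1]-BY,np.round(r[2],1))
    c=cams.camera(n);P=cloud(c);P[c["depth"]<=0]=np.nan
    t=sel(P,B[0]-60,B[0]+60,B[1]-60,B[1]+60,115,130);print("tube tops z",np.percentile(t[:,2],[5,95]).round(1),len(t))
    print("ball",sel(P,480,640,310,380,80,115).mean(0).round(),mw(38,96,92))
    for b in("reagent","tipbox","jar"): 
        m=cams.masks_of(c,b)
        print(b,[(round(a["score"],2),np.round(np.median(P[a["pixels"]&(c["depth"]>0)],0)).tolist()) for a in m][:3])
    save(c,"end_"+n+".png")
print(read_state()["t"])
E
```

```text
False 1.7 [-37.1   5.2  28.1]
top bay frame 10.0 1.6 0.004358368716533986 [129.7 131.3]
tube tops z [116.7 127.6] 224
ball [583. 340. 100.] [np.float64(583.7686293074013), np.float64(343.953945496236), 92]
reagent [(0.69, [788.0, 14.0, 98.0])]
tipbox [(0.84, [467.0, -506.0, 69.0])]
jar [(0.75, [645.0, 409.0, 84.0])]
side bay frame 8.7 21.1 0.09919045793483977 [133.1 126.4]
tube tops z [115.6 126.7] 126
ball [581. 349.  98.] [np.float64(583.7686293074013), np.float64(343.953945496236), 92]
reagent [(0.76, [792.0, 38.0, 81.0])]
tipbox [(0.91, [424.0, -482.0, 51.0]), (0.35, [551.0, 290.0, 61.0])]
jar [(0.72, [641.0, 441.0, 67.0])]
71.325
```

View pics/end_side.png

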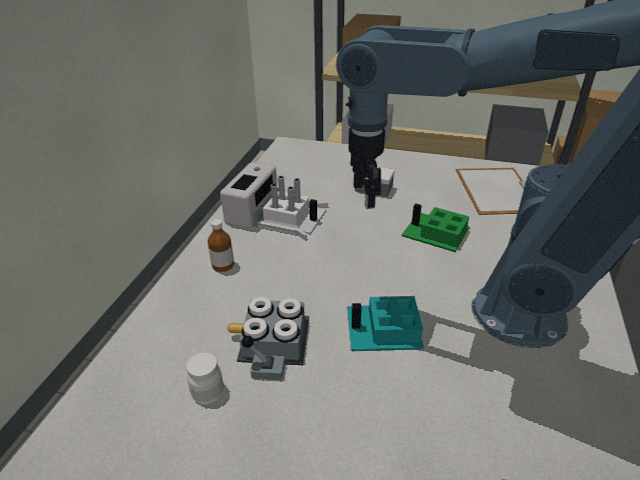

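The rack looks home, with the handle at (313,210) pointing outward. The block fit was spoiled by console points at the same height (its size came out at 130 mm instead of 112), so I'll check once more with those cut off.

```bash
python3 - <<'E'
from bay import *
c_,s_=np.cos(BY),np.sin(BY)
c=cams.camera("top");P=cloud(c);P[c["depth"]<=0]=np.nan
q=P.reshape(-1,3);X=(q[:,:2]-B)@np.array([[c_,-s_],[s_,c_]])
k=(abs(X[:,1])<75)&(X[:,0]>-75)&(X[:,0]<58.5)&(q[:,2]>49)&(q[:,2]<55)
r=cv2.minAreaRect(X[k].astype(np.float32));print("block",r,np.percentile(X[k],[1,99],axis=0).round(1).tolist())
f=X[k];e=[f[abs(f[:,1]-y)<6][:,0].min().round(1) for y in(-45,-20,0,20,45)];print("near edge (home -56):",e)
k=(abs(X[:,1])<30)&(abs(X[:,0]+93)<30)&(q[:,2]>74)&(q[:,2]<82)
print("handle top (home -93,0)",X[k].mean(0).round(1),X[k].min(0).round(1),X[k].max(0).round(1))
E
```

```text
block ((1.1746864318847656, -2.2600975036621094), (112.60600280761719, 113.32229614257812), 89.64088439941406) [[-54.7, -57.9], [56.4, 53.2]]
near edge (home -56): [np.float64(-55.5), np.float64(-55.4), np.float64(-54.3), np.float64(-54.2), np.float64(-55.1)]
handle top (home -93,0) [-92.6  -2. ] [-104.   -10.4] [-81.1   6.9]
```

Block centre is at (+1.2, −2.3) mm in the bay frame, turned about 0.006 rad, and the robot is clear. Handing in.

```bash
python3 -c "
from h import *
job_done(); print(read_state()['t'])"
```

```text
the job is handed in; nothing more can be done
the job is handed in; nothing more can be done
```

I handed the job in at about 71 s of the 210 s allowed. No verdict is reported, so what follows rests on my own checks.

**What I did:** I swung the lever to its end stop, then freed all four tubes with their collet rings pressed about 10 mm. I stood each tube in a hole of the white rack. The rack was knocked about 8 mm partway through, which I caught by re-measuring before each placing. I then slid the loaded rack by its handle under the lips until it met the stop.

**Last checks:**
- **Rack:** it is about 1 mm past home and 2 mm off across. It is turned about 0.006 rad relative to my fitted bay axis, with the handle outward.
- **Stop:** the last push, at 37 N along the bay, moved the rack only about 0.5 mm further.
- **Tubes:** all four stand upright in the rack, with tops at about 127 mm where 124 mm was expected. I put the difference down to depth noise and calibration.
- **Lever:** the ball is within 6 mm of its expected off position across the bench.
- **Bystanders:** the top camera puts the bottle, box and jar within 1 mm of where they started.

**Checks that failed or disagreed:**
- The first rack fit in the bay was wrong because console points got into it (block size came out at 130 mm instead of 112 mm). The repeat with those points cut off was good, but used the top camera only.
- The side camera read y about 3 mm higher than the top camera throughout.
- The side camera's last view of the box was partly hidden by the gripper and gave a false offset.

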